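Hang the fitting terminal shield on the clamped meter

ROBOT

A 6-joint arm with a two-finger parallel gripper is mounted at the origin on the work surface. World frame = base frame: x ahead of the robot, y to its left, z up, the work surface at z = 0. Lengths are in m, angles in degrees, forces in N, time in s.
With the tool pointing down it reaches from about 0.25 to 0.725 m from the base axis. Payload 9.7 kg.
Tool frame: the origin (TCP) lies between the finger pads; the fingertips stand 19 mm ahead of it and the grasp point (between the pads) is the TCP; x points along the fingers, y is the direction in which the jaws open and shut, and the axes are right-handed (so a half turn about x gives the same grasp; the last joint's range is limited). The gripper opens to 85 mm and grips with 20 to 120 N. Pads are 22 mm wide; open, the fingers measure 114 mm over their backs; the gripper's body (76 mm by 85 mm) begins 54 mm behind the grasp point. The pads swing forward as they close: fully open they stand 13 mm farther back than shut.
Start: joints at [66.807, 4.979, 10.078, 95.1, 0, 90], TCP at [0.217, 0.506, 0.25] pointing down, gripper open.
Joint ranges: [-179.16, 179.16], [-48.56, 103.87], [-65.8, 70.77], [-126.05, 130.52], [-82.76, 87.17], [-180, 180]. Speed limits (degrees/s): [127.2, 127.2, 147.25, 180, 180, 180].

INTERFACE

Orientations are given as [roll, pitch, yaw] about the fixed x, y, z axes, in that order (R = Rz(yaw) Ry(pitch) Rx(roll)).
In Python, from workcell import bot gives the robot as it stands. The module is installed in compiled form; this text tells all that it offers.
- The arm moves only by the shell command python3 -m handwheel 'ROWS' [FORCE]. ROWS is JSON, a list of rows, each a list of 7 numbers: the turn, a rotation vector about the tool's x, y, z in degrees, then the shift along the tool's x, y, z in m, then the closure, from -1 (fully open) to 1 (shut), so that 0 is half open. In form: [[ax, ay, az, dx, dy, dz, fingers], ...]. A call has 1 to 20 rows; each row is the pose to reach, as a shift and turn from the pose commanded when the call began, along the tool's axes at that moment; what a row does not reach only later rows make up. A row lasts 1/8 s, in which the tool goes at most 62.5 mm and 10.7 degrees, less where a joint would pass 70% of its speed; a pose out of reach is approached as far as the arm can. A call with a gripper value outside its range is refused whole. The fingers move at their own pace and stop on an object; FORCE is the grip in N (left out, the last holds). Time passes only in rows, so rows that repeat a pose let the fingers close. It gives the time, the measured TCP pose, the force and the opening at its end, in the units of the state.
- bot.get_obs(): the state, without advancing time (a new reading comes with each control period).
- bot.camera(name): name is "scene" or "side" or "wrist"; returns a dict with "frame" (400x640x3 uint8, red, green, blue), "fx", "fy", "cx", "cy" (pixels), "k1" (the pictures are not rectified: a ray, as slopes to the right and down, at radius r is drawn at 1 + k1 r^2 times it, then the intrinsics apply), "R" (3x3) and "t" (3): a world point X has camera coordinates R X + t; the wrist camera has in their place "tool_from_camera" (4x4, takes a point from camera to tool coordinates, whose origin is the TCP and whose axes are the tool frame's). Camera axes: x right, y down, z forward; pixel columns grow to the right and rows downward; lengths in m; the calibration is good to about 2 mm. A picture is of the moment at which its call begins: read the wrist's pose just before it. There is no depth.
- bot.job_done(): hands the job in, once; it reports no verdict.
Trained networks look in a picture, given as the dict that the camera call returned (one of the last four; its "shot" number tells which), for a name from the list of things; names that differ only in an ending like _2 or _b are one class to them, and where a whole thing is asked for, a point or a joint stands for the part that bears it (a point fixed in the world has none). Each returns a list of dicts, best first, with "conf" (0 to 1); they miss things now and then, are a little off and sometimes report something else, mostly with a low value. They report only what shows in the picture. A call takes as long as a camera call. They do not tell look-alikes from the thing itself.
- bot.look_for(name, picture): "bbox" ([left, top, width, height] as shares, 0 to 1, of the picture: columns of its width, rows of its height, round what is visible of it).
- bot.tip_of(name, picture): "centre" ([column, row] as shares, 0 to 1, of the picture: columns of its width, rows of its height: a listed point, or the origin of a listed thing).
The state is a dict: "time": time; "q": joint angles; "qd": joint speeds; "joint_efforts": joint torques, N m; "ee_pos": TCP position; "tcp_rot": TCP orientation; "wrist_force": force on the tool from outside, world axes, zero at the start; "torque": the same for the moment, N m; "opening": finger opening in m.
Only numpy, scipy, OpenCV 4.12 (cv2) and the standard library are available. Lean on these libraries where they do the work, as an engineer would, in place of code of your own. Each camera call takes 0.05 s, during which the arm holds its last target.

TASK

Hang the terminal shield that fits on the meter held in the bench clamp: bring both its holes over both studs together and down until it lies flush on the terminal block, and let go of it there. The stud bar is clamped anywhere in its slot, so feel for the studs and do not force the shield. Leave the other shield and everything else on the desk where they lie.

Things in the scene. Friction and masses are not known exactly. Their poses are not given: they have to be found in the camera images.
- clamp: steel bench clamp on the far desk edge, its two jaws gripping a meter by the sides of its upper part. Origin: on the desk straight below the face centre of the terminal block it holds (the same x and y). x points away from the robot. Jaws reach 86 mm either side in y, a T-handle 120 mm on +y, all beyond the terminal block.
- cradle: grey sheet cradle, 110 mm wide, in which the other meter waits at the same slope; origin on the desk straight below that meter's terminal face centre. The meters may be either way round between clamp and cradle.
- meter_narrow: narrow-stud meter, black, 136 mm wide, 170 mm long, lying back 0.4 rad, its low end to the robot, 4 columns of brass terminals flush in its brown block. Rigidly held. Origin: on the desk straight below the block's face centre, which is 110 mm up. From 38 mm up the slope of that centre the main cover rises 30 mm over the face.
- meter_wide: wide-stud meter, black, 136 mm wide, 170 mm long, lying back 0.4 rad, its low end to the robot, 8 columns of brass terminals flush in its brown block. Rigidly held. Origin: on the desk straight below the block's face centre, which is 110 mm up. From 38 mm up the slope of that centre the main cover rises 30 mm over the face.
- block_narrow: terminal block of the narrow-stud meter, flat face 66 (x) x 134 (y) mm. Origin: face centre, where the shield seats; z square out of the face, x up the slope. Two steel studs along z, 76 mm apart in y at x = 0: 7 mm thick, 12 mm high, only the last 1.5 mm bevelled. Their common bar is clamped up to 12 mm either way along y in its slot; this shift is NOT in the readings: feel or see it.
- block_wide: terminal block of the wide-stud meter, flat face 66 (x) x 134 (y) mm. Origin: face centre, where the shield seats; z square out of the face, x up the slope. Two steel studs along z, 100 mm apart in y at x = 0: 7 mm thick, 12 mm high, only the last 1.5 mm bevelled. Their common bar is clamped up to 12 mm either way along y in its slot; this shift is NOT in the readings: feel or see it.
- shield_narrow: narrow terminal shield, olive plastic, about 0.12 kg, lying box up: flange 54 (x) x 100 (y) x 4 mm, two 10 mm through holes at x = 0, y = +-38 mm; on its middle a hollow box 36 (x) x 34 (y) mm, top 42 mm above the underside. Grip the box across y; fingertips 14 mm above the underside clear the studs. Origin: centre of the underside, z up out of the box. Same turned half round.
- shield_wide: wide terminal shield, olive plastic, about 0.12 kg, lying box up: flange 54 (x) x 124 (y) x 4 mm, two 10 mm through holes at x = 0, y = +-50 mm; on its middle a hollow box 36 (x) x 34 (y) mm, top 42 mm above the underside. Grip the box across y; fingertips 14 mm above the underside clear the studs. Origin: centre of the underside, z up out of the box. Same turned half round.
- screw_a: brass locking screw standing on its head: head 18 mm across, 26 mm high; origin under its centre. Bystander.
- screw_b: another brass locking screw, the same. Bystander.
- plier: steel crimping plier lying flat, 175 mm long, 55 mm wide, 10 mm high; origin under its rivet, jaws to +x (57 mm), handles to -x (120 mm). Bystander.
- cover: loose black meter cover, 95 x 124 x 48 mm, lying open side down; origin under its centre. Bystander.
- screwdriver: screwdriver lying along its x. Bystander.
- tin: open steel parts tin, 100 x 130 x 35 mm; origin under its centre. Bystander.
- disc: aluminium rotor disc, 84 mm across, 4 mm thick with a 9 mm high hub; origin under its centre. Bystander.
There are look-alikes about, which are no part of the job. What is shaped like the shield_narrow but pink or red is not meant.

How it is judged:
By the outcome, as a careful person would: the job done as asked, in the order asked, and still so for the second after the job is handed in, with the robot touching nothing.
It also fails if it takes over 54 s, if anything falls off the work surface, if the arm or the gripper's body presses on something with over 40 N, if the wrist force passes 120 N, or if a joint passes its speed limit or range.

## Working session

There is one attempt and no reset: what is moved stays moved. The work goes in short steps, Python scripts to look and compute and a shell command to move; the robot and the scene stay as the last step left them, time stands still between calls to the robot, and variables do not carry over. Pictures are saved under pics/ and viewed, and the job is handed in when it is done.

```bash
ls; mkdir -p pics; cat > h.py <<'E'
import numpy as np, cv2
from scipy.spatial.transform import Rotation as Ro
from workcell import bot
def Rt(o): return Ro.from_euler('xyz',o['tcp_rot'],degrees=True).as_matrix()
def take(name,fn=None):
    o=bot.get_obs(); c=bot.camera(name)
    if name=='wrist':
        T=np.array(c['tool_from_camera']); Rw=Rt(o)
        c['Rcw']=Rw@T[:3,:3]; c['o']=Rw@T[:3,3]+np.array(o['ee_pos'])
    else:
        R=np.array(c['R']);c['Rcw']=R.T;c['o']=-R.T@np.array(c['t'])
    if fn: cv2.imwrite('pics/'+fn,c['frame'][:,:,::-1])
    return c
def ray(c,u,v):
    xd=(u-c['cx'])/c['fx'];yd=(v-c['cy'])/c['fy'];x,y=xd,yd
    for _ in range(30):
        s=1+c['k1']*(x*x+y*y);x,y=xd/s,yd/s
    return c['Rcw']@np.array([x,y,1.])
def at_z(c,u,v,z=0):
    d=ray(c,u,v);return c['o']+d*(z-c['o'][2])/d[2]
def proj(c,X):
    p=c['Rcw'].T@(np.array(X)-c['o']);x,y=p[0]/p[2],p[1]/p[2];s=1+c['k1']*(x*x+y*y)
    return np.array([c['fx']*x*s+c['cx'],c['fy']*y*s+c['cy']])
E
python3 - <<'E'
from h import *
o=bot.get_obs();print(o)
for n in ['scene','side','wrist']:
    c=take(n,n+'0.png');print(n,c['o'].round(3),c['fx'],c['Rcw'][:,2].round(2),c['k1'])
    for t in ['clamp','cradle','meter_narrow','meter_wide','block_narrow','block_wide','shield_narrow','shield_wide','cover','tin','disc','plier','screw_a','screwdriver']:
        for r in bot.tip_of(t,c)[:3]:
            u,v=r['centre'][0]*640,r['centre'][1]*400
            print(n,t,round(r['conf'],2),round(u),round(v),at_z(c,u,v,.11 if 'block' in t else 0).round(3))
print(bot.get_obs()['time'])
E
```

```text
pics
{'time': 0.0, 'q': array([ 6.68063929e+01,  5.01114289e+00,  1.00343133e+01,  9.51001567e+01,
       -7.95631590e-05,  8.99997873e+01]), 'qd': array([ 0.06325073,  0.04306223,  0.01855234, -0.12241585, -0.03112463,
        0.06678186]), 'joint_efforts': array([ 2.38837119e-04, -5.20383918e+01,  4.64801002e+01,  1.64500420e-02,
       -7.55460292e-05, -9.87996202e-06]), 'ee_pos': array([0.2165296 , 0.5053562 , 0.24958139]), 'tcp_rot': array([ -89.94099917,   89.92301367, -113.13439352]), 'wrist_force': array([-0.73788701,  0.2255507 , -0.19159228]), 'torque': array([ 0.05969777, -0.01406848, -0.04517944]), 'opening': 0.08523584405422874}
scene [ 1.107 -0.367  0.94 ] 374.5516788493322 [-0.57  0.32 -0.75] -0.020162090388369334
scene clamp 0.96 324 243 [ 0.54  -0.044  0.   ]
scene clamp 0.48 178 261 [ 0.391 -0.45  -0.   ]
scene clamp 0.44 428 154 [0.375 0.495 0.   ]
scene cradle 0.6 385 216 [0.54  0.179 0.   ]
scene cradle 0.25 330 246 [ 0.555 -0.034  0.   ]
scene meter_narrow 0.76 327 246 [ 0.554 -0.041  0.   ]
scene meter_wide 0.58 379 219 [0.543 0.156 0.   ]
scene block_wide 0.64
[... 1027 characters left out ...]
ow 0.94 246 313 [ 0.259 -0.252  0.   ]
side shield_narrow 0.7 310 296 [ 0.426 -0.208  0.   ]
side shield_narrow 0.55 359 299 [ 0.558 -0.222  0.   ]
side shield_wide 0.63 306 181 [ 0.422  0.215 -0.   ]
side cover 0.97 398 381 [ 0.628 -0.432  0.   ]
side tin 0.86 358 138 [0.622 0.439 0.   ]
side tin 0.18 348 220 [0.552 0.045 0.   ]
side disc 0.58 292 131 [0.373 0.484 0.   ]
side plier 0.83 287 230 [0.362 0.011 0.   ]
side screw_a 0.47 321 247 [ 0.464 -0.054  0.   ]
side screw_a 0.37 331 145 [0.518 0.398 0.   ]
side screwdriver 0.47 293 396 [ 0.384 -0.456  0.   ]
wrist [0.154 0.532 0.374] 291.1082339627976 [ 0.24 -0.1  -0.96] -0.04124628362516877
wrist disc 0.76 360 284 [0.382 0.497 0.   ]
2.25
```

View pics.

View pics/scene0.png

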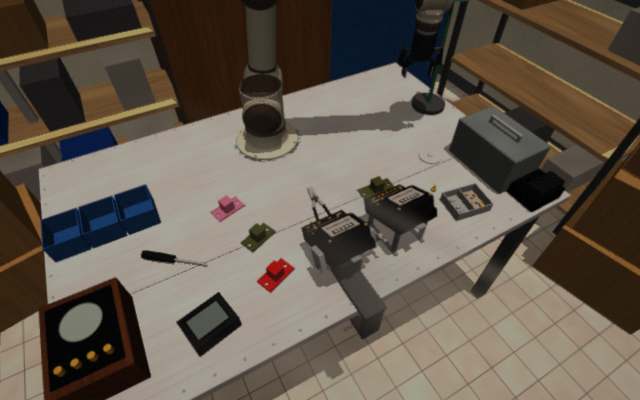

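View pics/side0.png

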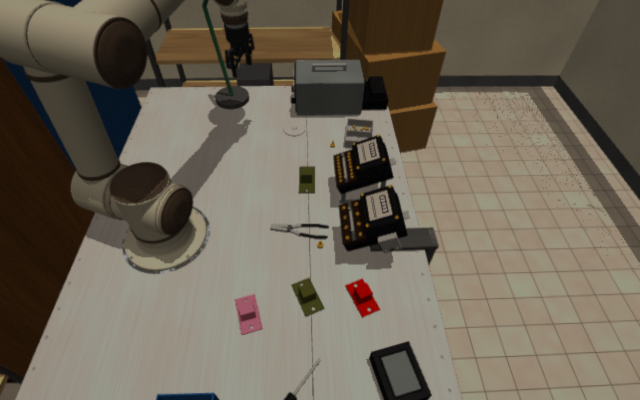

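```bash
python3 - <<'E'
import cv2,numpy as np
a=cv2.imread('pics/side0.png');b=cv2.imread('pics/scene0.png')
f=lambda im,x,y,w,h:cv2.resize(im[y:y+h,x:x+w],(400,300),interpolation=cv2.INTER_CUBIC)
cv2.imwrite('pics/crop0.png',np.vstack([np.hstack([f(a,200,265,200,75*2-20),f(a,270,190,140,105)]),np.hstack([f(b,225,200,133,100),f(b,260,170,160,120)])]))
E
```

```text
(no output)
```

View pics/crop0.png

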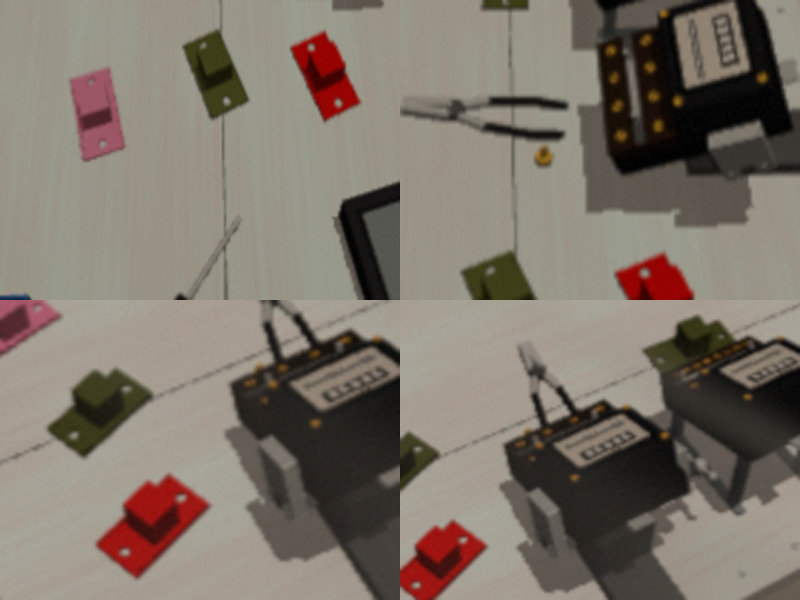

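```bash
python3 - <<'E'
from h import *
o=bot.get_obs()
s=take('side')
print('tool axes cols\n',Rt(o).round(3))
a=at_z(s,301.5,285,.004);b=at_z(s,313.5,308.8,.004)
print(a,b,np.linalg.norm(a-b),np.degrees(np.arctan2(a[1]-b[1],a[0]-b[0])),(a+b)/2)
a=at_z(s,245,297,.004);b=at_z(s,251,332,.004);print('pink',np.linalg.norm(a-b))
# block edges: corner front of block in side (crop 140/400 scale .35)
for p in [(598,35),(622,172),(620,135),(607,48)]:
    u=270+p[0]-400;u=270+(p[0]-400)*.35;v=190+p[1]*.35;print(p,at_z(s,u,v,.097).round(3))
im=s['frame'][150:270,250:410,::-1];cv2.imwrite('pics/m1.png',cv2.resize(im,(800,600),interpolation=cv2.INTER_CUBIC))
E
```

```text
tool axes cols
 [[ 0.     0.394  0.919]
 [ 0.     0.919 -0.394]
 [-1.     0.    -0.   ]]
[ 0.4046901  -0.17779147  0.004     ] [ 0.43551264 -0.24780458  0.004     ] 0.07649747228774453 113.76099320798251 [ 0.42010137 -0.21279802  0.004     ]
pink 0.09886965105410014
(598, 35) [0.518 0.036 0.097]
(622, 172) [ 0.529 -0.13   0.097]
(620, 135) [ 0.53  -0.088  0.097]
(607, 48) [0.526 0.019 0.097]
```

View pics/m1.png

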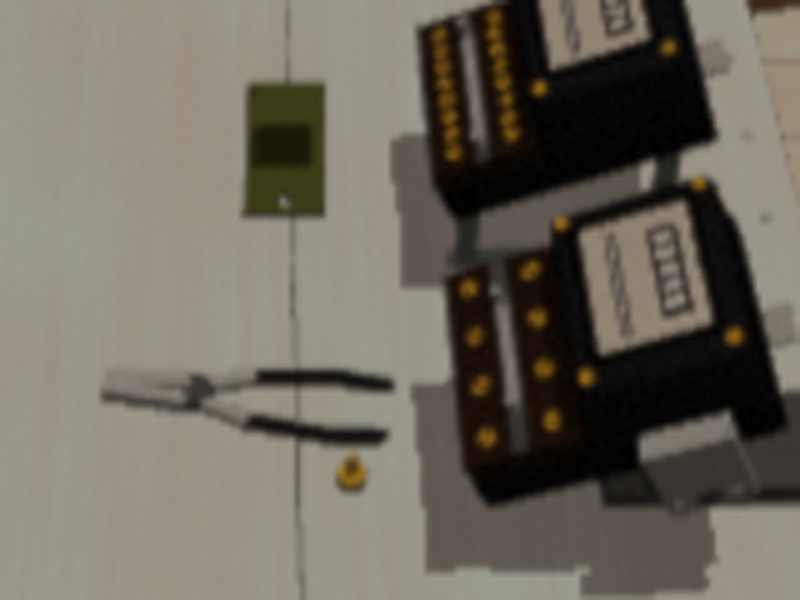

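```bash
python3 -m handwheel '[[133,0,0,0.05,-0.575,0.472,-1],[133,0,0,0.05,-0.575,0.472,-1],[133,0,0,0.05,-0.575,0.472,-1],[133,0,0,0.05,-0.575,0.472,-1],[133,0,0,0.05,-0.575,0.472,-1],[133,0,0,0.05,-0.575,0.472,-1],[133,0,0,0.05,-0.575,0.472,-1],[133,0,0,0.05,-0.575,0.472,-1],[133,0,0,0.05,-0.575,0.472,-1],[133,0,0,0.05,-0.575,0.472,-1],[133,0,0,0.05,-0.575,0.472,-1],[133,0,0,0.05,-0.575,0.472,-1],[133,0,0,0.05,-0.575,0.472,-1],[133,0,0,0.05,-0.575,0.472,-1],[133,0,0,0.05,-0.575,0.472,-1]]'
python3 - <<'E'
from h import *
o=bot.get_obs();c=take('wrist','w1.png')
print(o['q'].round(1),o['ee_pos'],o['time']);print(Rt(o).round(3))
for r in bot.tip_of('shield_narrow',c):
    u,v=r['centre'][0]*640,r['centre'][1]*400;print(r['conf'],u,v,at_z(c,u,v))
E
```

```text
time: 4.18
ee_pos: [0.424, -0.2084, 0.2005]
tcp_rot: [141.3, 90.0, -14.7]
wrist_force: [-0.4, -0.5, -1.1]
opening: 0.0854
[-26.2  -6.4  -6.7  89.7   0.  129.9] [ 0.42400731 -0.20841417  0.20050278] 4.175
[[ 0.     0.406 -0.914]
 [-0.    -0.914 -0.406]
 [-1.     0.    -0.   ]]
0.72 384.128 65.32 [ 0.56504657 -0.21676708  0.        ]
0.64 321.92 187.79999999999998 [ 0.42059647 -0.2107382   0.        ]
0.62 302.01599999999996 311.68 [ 0.2602839  -0.25394384  0.        ]
```

View pics/w1.png

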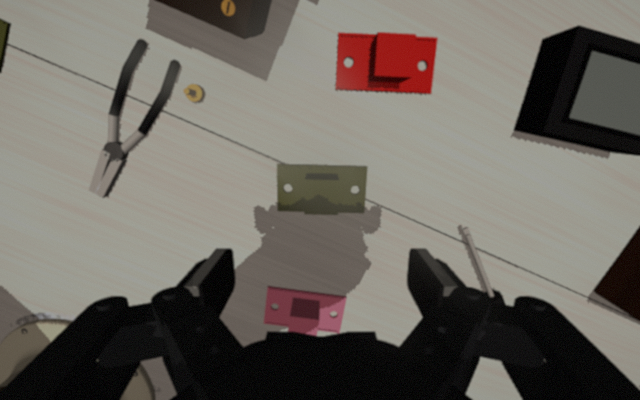

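```bash
python3 - <<'E'
from h import *
o=bot.get_obs();c=take('wrist')
im=c['frame'];g=im[160:220,270:375].astype(int)
m=((g.sum(2)>330)).astype(np.uint8)
n,l,st,ce=cv2.connectedComponentsWithStats(m)
P=[]
for s,q in zip(st[1:],ce[1:]):
    if 12<s[4]<150: print(s,q+[270,160]);P.append(at_z(c,*(q+[270,160]),.003))
for p in P: print(p.round(4))
cv2.imwrite('pics/w1c.png',cv2.resize(im[150:230,260:380,::-1],(720,480),interpolation=cv2.INTER_CUBIC))
E
```

```text
[14 24  8  8 54] [287.61111111 187.61111111]
[81 26  8  8 52] [354.57692308 189.36538462]
[ 0.4058 -0.1749  0.003 ]
[ 0.4347 -0.2449  0.003 ]
```

View pics/w1c.png

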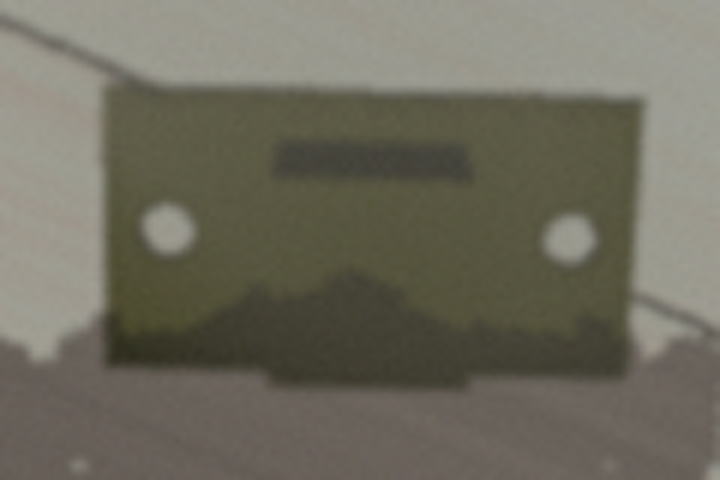

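```bash
python3 -m handwheel '[[1.5,0,0,0.05,0,0.004,-1],[1.5,0,0,0.11,0,0.004,-1],[1.5,0,0,0.15,0,0.004,-1],[1.5,0,0,0.168,0,0.004,-1],[1.5,0,0,0.168,0,0.004,-1],[1.5,0,0,0.168,0,0.004,1],[1.5,0,0,0.168,0,0.004,1],[1.5,0,0,0.168,0,0.004,1],[1.5,0,0,0.168,0,0.004,1],[1.5,0,0,0.168,0,0.004,1]]' 40
```

```text
time: 5.58
ee_pos: [0.4209, -0.2108, 0.0333]
tcp_rot: [131.2, 89.9, -26.5]
wrist_force: [0.2, 0.4, 6.6]
opening: 0.0337
```

```bash
python3 -m handwheel '[[0,0,0,-0.03,0,0,1],[5,0,0,-0.09,-0.01,-0.01,1],[18,0,0,-0.15,-0.05,-0.04,1],[18,0,0,-0.2,-0.1,-0.07,1],[18,0,0,-0.2,-0.139,-0.099,1],[18,0,0,-0.2,-0.139,-0.099,1],[18,0,0,-0.2,-0.139,-0.099,1]]'
python3 - <<'E'
from h import *
o=bot.get_obs();c=take('wrist','w2.png')
print(o['q'].round(1),o['ee_pos'],o['wrist_force'],o['opening'],o['time']);print(Rt(o).round(3))
for t,z in [('block_narrow',.11),('meter_narrow',0),('clamp',0)]:
  for r in bot.tip_of(t,c):
    u,v=r['centre'][0]*640,r['centre'][1]*400;print(t,r['conf'],u,v,at_z(c,u,v,z))
E
```

```text
time: 6.45
ee_pos: [0.4592, -0.0439, 0.2321]
tcp_rot: [29.3, 90.0, -146.3]
wrist_force: [-0.3, -0.1, -1.4]
opening: 0.0332
[ -5.5  -7.4  -4.2  93.3  -0.  170.1] [ 0.45920042 -0.04389986  0.23210677] [-0.26659359 -0.11759206 -1.39974428] 0.03316999117808806 6.45
[[-0.     0.077 -0.997]
 [-0.    -0.997 -0.077]
 [-1.     0.     0.   ]]
block_narrow 0.91 324.096 97.48 [ 0.54585828 -0.0395103   0.11      ]
block_narrow 0.62 145.792 92.92 [0.53949838 0.10486469 0.11      ]
meter_narrow 0.73 325.696 110.2 [ 0.54103163 -0.04303801  0.        ]
clamp 0.3 324.22400000000005 97.48 [ 0.55503152 -0.04018416  0.        ]
```

View pics/w2.png

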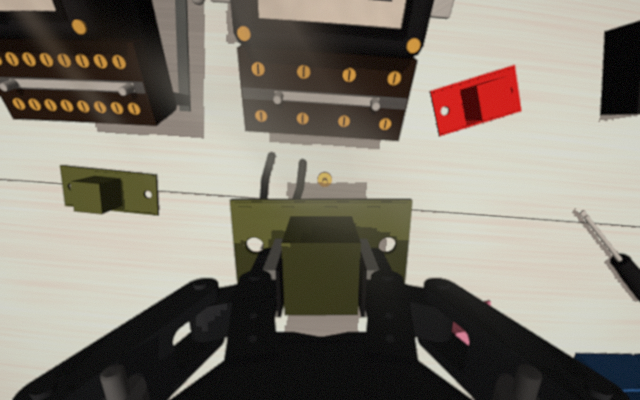

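```bash
python3 - <<'E'
import cv2
a=cv2.imread('pics/w2.png')
cv2.imwrite('pics/w2a.png',cv2.resize(a[40:160,230:430],(800,480),interpolation=cv2.INTER_CUBIC))
cv2.imwrite('pics/w2b.png',cv2.resize(a[190:330,220:420],(800,560),interpolation=cv2.INTER_CUBIC))
E
```

```text
(no output)
```

View pics/w2a.png

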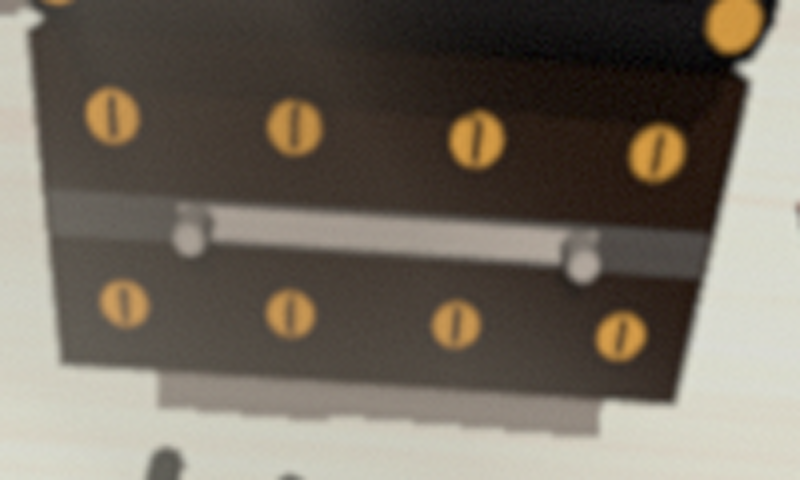

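View pics/w2b.png

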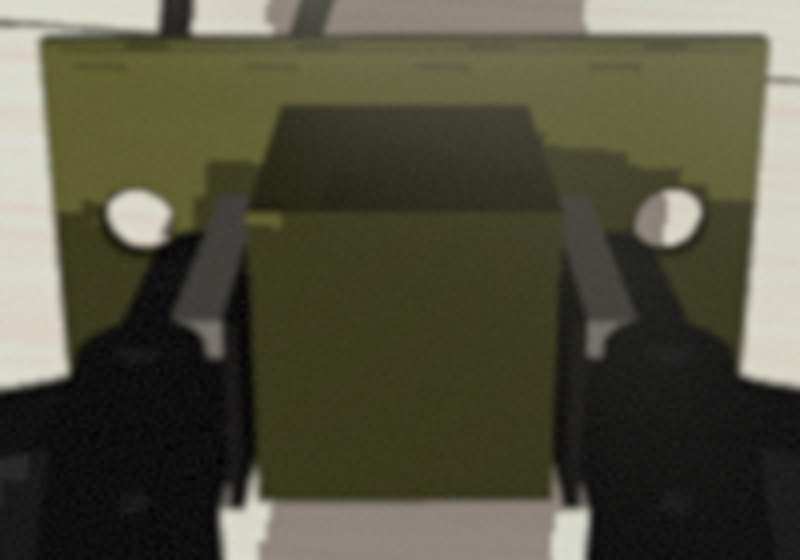

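```bash
cat > fit.py <<'E'
from h import *
from scipy.optimize import least_squares
c=take('wrist');o=bot.get_obs();R=Rt(o);p0=np.array(o['ee_pos'])
f=lambda l,a,b:[np.array([a+x/4,b+y/4]) for x,y in l]
tips=f([(190,239),(582,265)],230,40);low=f([(62,363),(676,403)],230,40)
su=f([(112,117),(295,128),(477,141),(657,154)],230,40);sl=f([(125,304),(291,314),(456,325),(621,337)],230,40)
def blk(P,q): # block frame -> world
    x,y,yaw,z=P[:4]
    return np.array([x,y,z])+Ro.from_euler('zy',[yaw,-.4]).as_matrix()@np.array(q)
def res(P):
    sh,pit,x1,x2=P[4:8];r=[]
    for s,t in zip([1,-1],tips): r.append(proj(c,blk(P,[0,s*.038+sh,.012]))-t)
    for s,t in zip([1,-1],low): r.append(proj(c,blk(P,[-.033,s*.067,0]))-t)
    for k,(a,b) in enumerate(zip(su,sl)):
        r.append(proj(c,blk(P,[x1,(1.5-k)*pit,0]))-a); r.append(proj(c,blk(P,[x2,(1.5-k)*pit,0]))-b)
    return np.concatenate(r+[[ (P[3]-.11)/.002]])
s=least_squares(res,[.54,-.04,0,.11,0,.03,.02,-.02]);P=s.x
print('block x,y,yaw,z,shift',P[:3].round(4),np.degrees(P[2]).round(2),P[3:].round(4));print('res',s.fun.reshape(-1)[:-1].reshape(-1,2).round(1).tolist())
# shield in tool frame: tool x = depth
h=f([(139,220),(670,219)],220,190);co=f([(42,37),(767,37)],220,190)
def S(Q,q): # shield frame: z=-tool x, y=tool y*, x=-tool z
    ux,y,z,a=Q;v=Ro.from_euler('z',a).as_matrix()@np.array(q)
    return p0+R@np.array([ux-v[2],y+ -v[1],z-v[0]])   # shield x->-tool z, shield y-> -tool y
def rs(Q):
    r=[]
    for s_,t in zip([1,-1],h): r.append(proj(c,S(Q,[0,s_*.038,.004]))-t)
    for s_,t in zip([1,-1],co): r.append(proj(c,S(Q,[.027,s_*.05,.004]))-t)
    return np.concatenate(r)
s2=least_squares(rs,[.033,0,0,0]);Q=s2.x;print('shield ux,y,z,ang',Q[:3].round(4),np.degrees(Q[3]).round(2),s2.fun.round(1))
np.savez('fit.npz',P=P,Q=Q)
B=Ro.from_euler('zy',[P[2],-.4]).as_matrix()
print('stud bar centre world',blk(P,[0,P[4],0]).round(4))
# goal tool: shield axes = block axes; tool x=-Bz, y=-By(rot), z=-Bx
Sr=Ro.from_euler('z',Q[3]).as_matrix()
# tool axes in shield frame: 
M=np.array([[0,0,-1],[0,-1,0],[-1,0,0]]).T # columns tool axes in unrotated shield frame
G=B@Sr.T@M
for hgt in (.04,.016,0):
    tcp=blk(P,[0,P[4],hgt])-G@Q[:3]
    print(hgt,'tcp',tcp.round(4),'rotvec tool',Ro.from_matrix(R.T@G).as_rotvec(degrees=True).round(2),'shift tool',(R.T@(tcp-p0)).round(4))
E
python3 fit.py
```

```text
block x,y,yaw,z,shift [ 0.5453 -0.042   0.0112] 0.64 [ 0.1095 -0.0015  0.0348  0.0184 -0.0187]
res [[-0.3, -0.1], [0.3, 0.0], [-0.1, 0.0], [-0.1, 0.0], [0.1, 0.0], [0.0, -0.0], [-0.1, 0.1], [-0.0, 0.1], [-0.1, -0.1], [0.1, 0.1], [0.1, -0.0], [0.0, -0.1]]
shield ux,y,z,ang [ 0.0345 -0.0001  0.0008] 0.06 [ 0.2 -0.2 -0.2  0.  -0.2  0.1  0.2  0. ]
stud bar centre world [ 0.5453 -0.0435  0.1095]
0.04 tcp [ 0.517  -0.0436  0.1784] rotvec tool [ 3.58 22.96  0.96] shift tool [ 0.0532  0.0025 -0.0582]
0.016 tcp [ 0.5264 -0.0436  0.1563] rotvec tool [ 3.58 22.96  0.96] shift tool [ 0.0753  0.0032 -0.0676]
0 tcp [ 0.5326 -0.0436  0.1416] rotvec tool [ 3.58 22.96  0.96] shift tool [ 0.0901  0.0037 -0.0738]
```

```bash
python3 -m handwheel '[[1.2,7.5,0.3,0.01,0,-0.02,1],[2.4,15,0.6,0.02,0.001,-0.04,1],[3.6,23,1,0.04,0.0025,-0.0582,1],[3.6,23,1,0.0532,0.0025,-0.0582,1],[3.6,23,1,0.0532,0.0025,-0.0582,1],[3.6,23,1,0.0532,0.0025,-0.0582,1]]'
python3 - <<'E'
from h import *
o=bot.get_obs();c=take('wrist','w3.png')
z=np.load('fit.npz');P,Q=z['P'],z['Q'];R=Rt(o);p0=o['ee_pos']
B=Ro.from_euler('zy',[P[2],-.4]).as_matrix();M=np.array([[0,0,-1],[0,-1,0],[-1,0,0]]).T
o0=P[[0,1,3]]
G=B@Ro.from_euler('z',Q[3]).as_matrix().T@M
print(o['q'].round(1),p0,o['wrist_force'],o['time'])
for h in (.04,.014,.010,0,-.001):
  tcp=o0+B@[0,P[4],h]-G@Q[:3];print(h,Ro.from_matrix(R.T@G).as_rotvec(degrees=True).round(2),(R.T@(tcp-p0)).round(4))
for s in (1,-1): print('tip px',proj(c,o0+B@[0,P[4]+s*.038,.012]),'base',proj(c,o0+B@[0,P[4]+s*.038,0]),'hole',proj(c,p0+R@(Q[:3]+[-.004,-s*.038,0])))
cv2.imwrite('pics/w3c.png',cv2.resize(c['frame'][100:350,200:440,::-1],(720,750))[:600])
E
```

```text
time: 7.45
ee_pos: [0.518, -0.0427, 0.1804]
tcp_rot: [179.3, 67.0, -0.0]
wrist_force: [1.3, 0.1, -1.2]
opening: 0.0334
[ -5.9 -22.4 -25.3  64.2   2.3 173.9] [ 0.51801675 -0.04269808  0.18035263] [ 1.33504313  0.13952605 -1.16328409] 7.45
0.04 [ 0.08 -0.07 -0.02] [0.0014 0.0009 0.0017]
0.014 [ 0.08 -0.07 -0.02] [0.0274 0.0009 0.0017]
0.01 [ 0.08 -0.07 -0.02] [0.0314 0.0009 0.0017]
0 [ 0.08 -0.07 -0.02] [0.0414 0.0009 0.0017]
-0.001 [ 0.08 -0.07 -0.02] [0.0424 0.0009 0.0017]
tip px [267.10038688 227.87980983] base [270.01789436 222.19877092] hole [255.1672593 245.043586 ]
tip px [377.60379979 227.93739318] base [374.50175314 222.2548473 ] hole [387.07966124 245.07995696]
```

View pics/w3c.png

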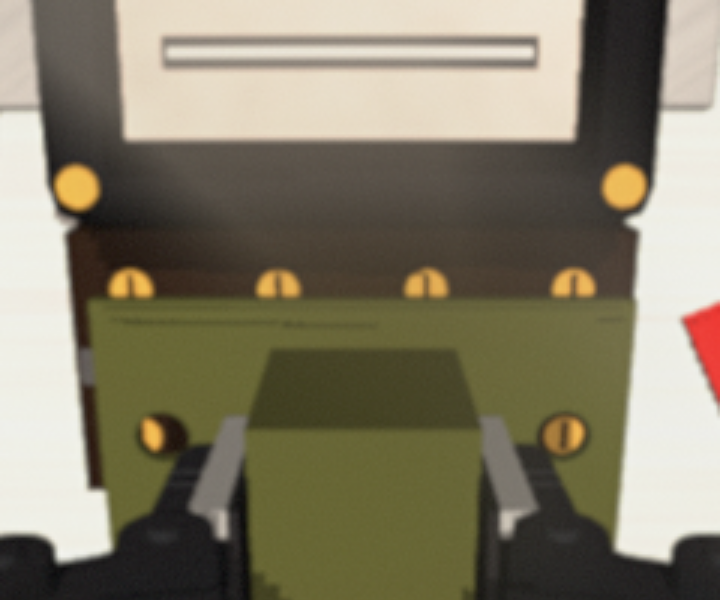

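```bash
python3 -m handwheel '[[0,0,0,0.012,0.001,0.0017,1],[0,0,0,0.0234,0.001,0.0017,1],[0,0,0,0.0234,0.001,0.0017,1],[0,0,0,0.0234,0.001,0.0017,1]]'
cat > chk.py <<'E'
from h import *
import sys
o=bot.get_obs();c=take('wrist')
z=np.load('fit.npz');P,Q=z['P'],z['Q'];R=Rt(o);p0=o['ee_pos']
B=Ro.from_euler('zy',[P[2],-.4]).as_matrix();M=np.array([[0,0,-1],[0,-1,0],[-1,0,0]]).T
o0=P[[0,1,3]]
G=B@Ro.from_euler('z',Q[3]).as_matrix().T@M
print(o['q'].round(1),p0,'F',o['wrist_force'].round(1),'Fblk',(B.T@o['wrist_force']).round(1),'M',o['torque'].round(2),o['opening'],o['time'])
tcp=o0+B@[0,P[4],0]-G@Q[:3];print('to seat: rot',Ro.from_matrix(R.T@G).as_rotvec(degrees=True).round(2),'shift',(R.T@(tcp-p0)).round(4))
f=c['frame'].copy()
im=cv2.resize(f[160:280,220:420,::-1],(800,480),interpolation=cv2.INTER_CUBIC)
if len(sys.argv)>2:
  for s in (1,-1):
    for q,col in (([0,P[4]+s*.038,.012],(0,0,255)),([.0184,(1.5 if s>0 else -1.5)*.0348,0],(255,0,0)),([.033,s*.067,0],(0,255,0))):
      u=proj(c,o0+B@q);cv2.circle(im,tuple(int(a) for a in ((u-[220,160])*4)),4,col,1)
    u=proj(c,p0+R@(Q[:3]+[-.004,-s*.038,0]));cv2.circle(im,tuple(int(a) for a in ((u-[220,160])*4)),4,(255,255,255),1)
cv2.imwrite('pics/'+sys.argv[1],im)
E
python3 chk.py w4.png 1
```

```text
time: 8.0
ee_pos: [0.525, -0.0434, 0.1568]
tcp_rot: [179.3, 67.0, 0.0]
wrist_force: [-0.6, -0.4, -1.4]
opening: 0.0336
[ -5.9 -21.3 -27.1  61.3   2.3 173.9] [ 0.52498676 -0.04340301  0.15677831] F [-0.6 -0.4 -1.4] Fblk [-1.1 -0.3 -1. ] M [ 0.01  0.4  -0.01] 0.033630582773840484 8.0
to seat: rot [ 0.08 -0.08  0.  ] shift [ 0.0169  0.0002 -0.0011]
```

View pics/w4.png

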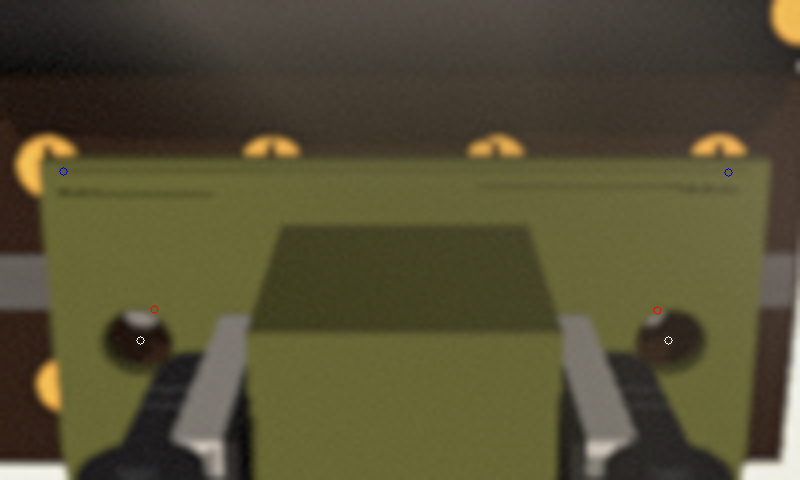

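```bash
cat > fit2.py <<'E'
from h import *
from scipy.optimize import least_squares
o=bot.get_obs();c=take('wrist');z=np.load('fit.npz');P,Q=z['P'].copy(),z['Q'];R=Rt(o);p0=np.array(o['ee_pos'])
im=c['frame'][160:280,220:420,::-1];cv2.imwrite('pics/w5L.png',cv2.resize(im[55:115,0:60],(600,600),interpolation=cv2.INTER_CUBIC));cv2.imwrite('pics/w5R.png',cv2.resize(im[55:115,140:200],(600,600),interpolation=cv2.INTER_CUBIC))
g=lambda u,v:np.array([220+u/4,160+v/4])
sx=[(46.5,163),(271,162),(497,162),(719,162)]
def w(D,q):
    return np.array([D[0],D[1],D[3]])+Ro.from_euler('zy',[D[2],-.4]).as_matrix()@np.array(q)
def res(D):
    r=[]
    for k,s in enumerate(sx):
        e=proj(c,w(D,[P[6],(1.5-k)*P[5],0]))-g(*s); r+= [e[0],e[1]*.5]
    for u,v,s in ((20,281,1),(778,280,-1)):
        r.append((proj(c,w(D,[0,s*.064,0]))-g(u,v))[1])
    return np.array(r)
s=least_squares(res,P[:4]);D=s.x;print((D-P[:4])[[0,1,3]].round(4),np.degrees(D[2]-P[2]),s.fun.round(1))
B=Ro.from_euler('zy',[D[2],-.4]).as_matrix();M=np.array([[0,0,-1],[0,-1,0],[-1,0,0]]).T
G=B@Ro.from_euler('z',Q[3]).as_matrix().T@M
tcp=w(D,[0,P[4],0])-G@Q[:3];print('to seat: rot',Ro.from_matrix(R.T@G).as_rotvec(degrees=True).round(2),'shift',(R.T@(tcp-p0)).round(4))
for sg in (1,-1):
  u=proj(c,w(D,[0,P[4]+sg*.038,.012]));print('tip crop',(u-[220,160])*4)
E
python3 fit2.py; python3 -c "
import cv2,numpy as np
cv2.imwrite('pics/w5.png',cv2.resize(np.hstack([cv2.imread('pics/w5L.png'),cv2.imread('pics/w5R.png')]),(800,400)))"
```

```text
[0.0005 0.0019 0.0028] 0.11829086285246396 [-0.   0.5 -0.1  0.6 -0.3  0.6  0.4  0.5 -0.6 -0.6]
to seat: rot [-0.03 -0.11 -0.  ] shift [ 0.0148 -0.0017 -0.0025]
tip crop [138.22617893 306.94220751]
tip crop [647.98741156 306.34556668]
```

View pics/w5.png

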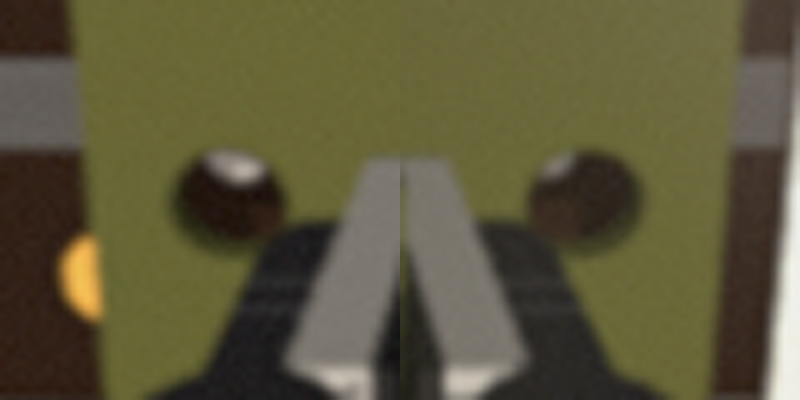

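```bash
python3 -m handwheel '[[0,0,0,0,-0.0017,-0.0025,1],[0,0,0,0,-0.0017,-0.0025,1],[0,0,0,0,-0.0017,-0.0025,1]]'
sed -i 's#^np.savez.*##' fit2.py; echo "np.savez('fit.npz',P=np.r_[D,P[4:]],Q=Q)" > /tmp/x; sed 's/^P,Q=.*//' chk.py >/dev/null
python3 - <<'E'
import numpy as np
z=np.load('fit.npz');P=z['P'].copy();P[:4]+=[.0005,.0019,np.radians(.118),.0028];np.savez('fit.npz',P=P,Q=z['Q'])
E
python3 chk.py w6.png 1
```

```text
time: 8.48
ee_pos: [0.5273, -0.0417, 0.158]
tcp_rot: [179.3, 67.0, -0.0]
wrist_force: [-1.2, -0.7, -1.4]
opening: 0.0333
[ -5.6 -21.  -26.8  61.3   2.2 174.2] [ 0.52731026 -0.04166693  0.15795346] F [-1.2 -0.7 -1.4] Fblk [-1.7 -0.7 -0.8] M [0.01 0.42 0.06] 0.033348263699180425 8.475
to seat: rot [-0.03 -0.11 -0.  ] shift [ 0.0147  0.0001 -0.    ]
```

View pics/w6.png

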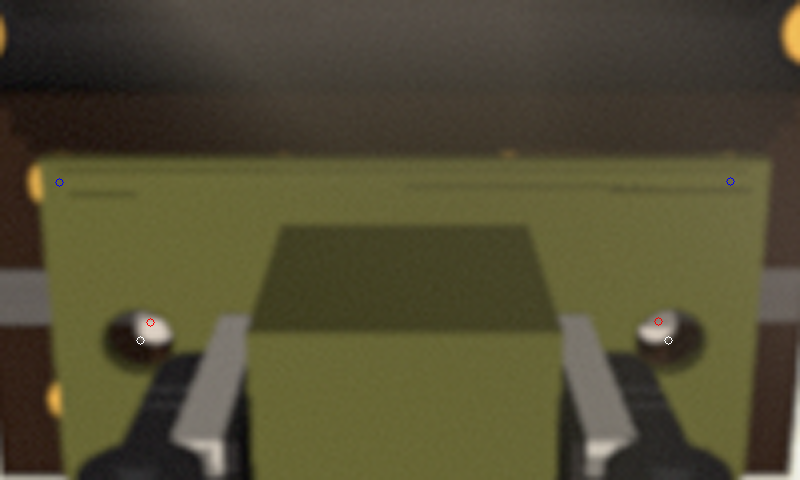

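```bash
python3 -m handwheel '[[0,0,0,0.003,0.0001,0,1],[0,0,0,0.005,0.0001,0,1],[0,0,0,0.006,0.0001,0,1],[0,0,0,0.006,0.0001,0,1]]'
python3 chk.py w7.png 1
```

```text
time: 9.02
ee_pos: [0.5296, -0.0418, 0.1522]
tcp_rot: [179.3, 67.0, -0.0]
wrist_force: [0.5, -0.1, -1.2]
opening: 0.0335
[ -5.6 -20.6 -27.2  60.6   2.2 174.2] [ 0.52959393 -0.04182755  0.15219706] F [ 0.5 -0.1 -1.2] Fblk [ 0.  -0.1 -1.3] M [-0.07  0.45  0.03] 0.03352834061706043 9.025
to seat: rot [-0.04 -0.09 -0.  ] shift [ 0.0085 -0.0001 -0.0002]
```

View pics/w7.png

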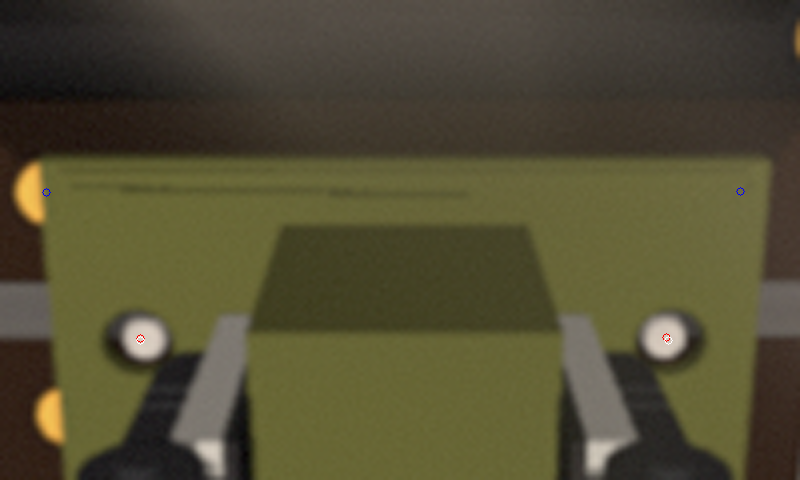

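```bash
python3 -m handwheel '[[0,0,0,0.002,-0.0001,-0.0001,1],[0,0,0,0.004,-0.0001,-0.0001,1],[0,0,0,0.006,-0.0001,-0.0001,1],[0,0,0,0.007,-0.0001,-0.0001,1],[0,0,0,0.007,-0.0001,-0.0001,1]]'
python3 chk.py w8.png
```

```text
time: 9.7
ee_pos: [0.5324, -0.0417, 0.1458]
tcp_rot: [179.3, 67.0, -0.0]
wrist_force: [-0.1, 0.3, -1.1]
opening: 0.0331
[ -5.6 -20.2 -27.5  59.7   2.2 174.2] [ 0.53243971 -0.0417123   0.14581648] F [-0.1  0.3 -1.1] Fblk [-0.5  0.3 -1. ] M [-0.02  0.4   0.03] 0.033111969856020156 9.7
to seat: rot [-0.04 -0.09 -0.  ] shift [ 0.0016  0.     -0.0001]
```

View pics/w8.png

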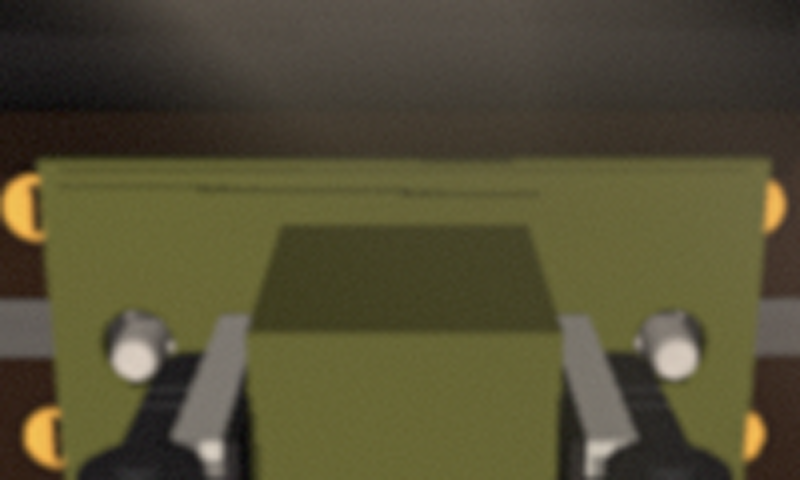

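```bash
python3 -m handwheel '[[0,0,0,0.001,0,-0.0001,1],[0,0,0,0.0015,0,-0.0001,1],[0,0,0,0.002,0,-0.0001,1],[0,0,0,0.002,0,-0.0001,1]]'
```

```text
time: 10.25
ee_pos: [0.5333, -0.0417, 0.1441]
tcp_rot: [179.3, 67.0, -0.0]
wrist_force: [-0.1, -0.4, -2.6]
opening: 0.0333
```

```bash
python3 -m handwheel '[[0,0,0,0.0005,0,0,1],[0,0,0,0.001,0,0,1],[0,0,0,0.001,0,0,1],[0,0,0,0.001,0,0,1]]'; python3 chk.py w9.png
```

```text
time: 10.75
ee_pos: [0.5337, -0.0417, 0.1432]
tcp_rot: [179.3, 67.0, -0.0]
wrist_force: [-0.5, -0.7, -1.5]
opening: 0.0333
[ -5.5 -20.  -27.7  59.4   2.2 174.2] [ 0.53373196 -0.04171618  0.14321405] F [-0.5 -0.7 -1.5] Fblk [-1.1 -0.7 -1.2] M [0.01 0.48 0.04] 0.033263174001073995 10.75
to seat: rot [-0.04 -0.1  -0.01] shift [-0.0013  0.      0.0001]
```

View pics/w9.png

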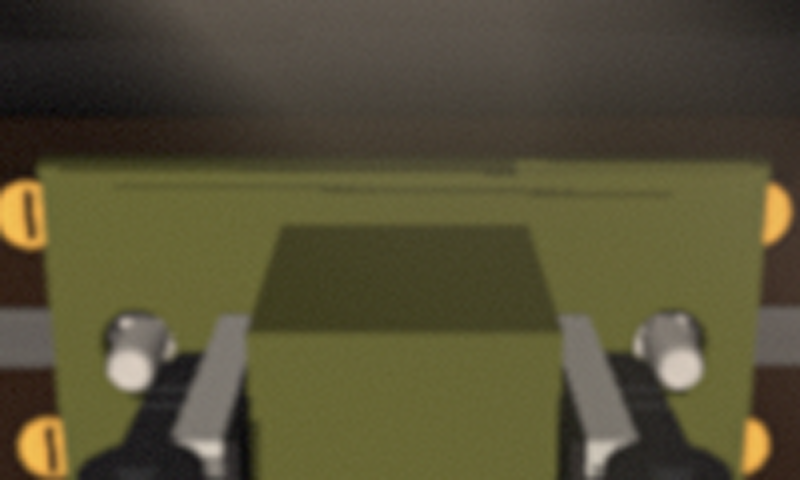

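```bash
python3 -m handwheel '[[0,0,0,0.0005,0,0,1],[0,0,0,0.001,0,0,1],[0,0,0,0.0013,0,0,1],[0,0,0,0.0013,0,0,1]]'; python3 -c "
from h import *
print(bot.get_obs()['ee_pos'],bot.get_obs()['wrist_force'])"
```

```text
time: 11.3
ee_pos: [0.5342, -0.0417, 0.142]
tcp_rot: [179.3, 67.0, -0.0]
wrist_force: [-0.7, 0.5, -1.6]
opening: 0.0332
[ 0.53420748 -0.04171827  0.14195915] [-0.70679219  0.45123029 -1.62706221]
```

```bash
python3 -m handwheel '[[0,0,0,0.0004,0,0,1],[0,0,0,0.0008,0,0,1],[0,0,0,0.001,0,0,1],[0,0,0,0.001,0,0,1]]';  python3 chk.py w10.png
```

```text
time: 11.8
ee_pos: [0.5346, -0.0417, 0.1413]
tcp_rot: [179.3, 67.0, -0.0]
wrist_force: [-2.8, -0.9, 2.7]
opening: 0.0332
[ -5.5 -19.8 -27.8  59.1   2.2 174.2] [ 0.53458391 -0.04174369  0.14131449] F [-2.8 -0.9  2.7] Fblk [-1.6 -0.8  3.6] M [0.05 0.86 0.1 ] 0.03318825785984344 11.8
to seat: rot [-0.04 -0.11 -0.01] shift [-0.0034 -0.      0.0002]
```

View pics/w10.png

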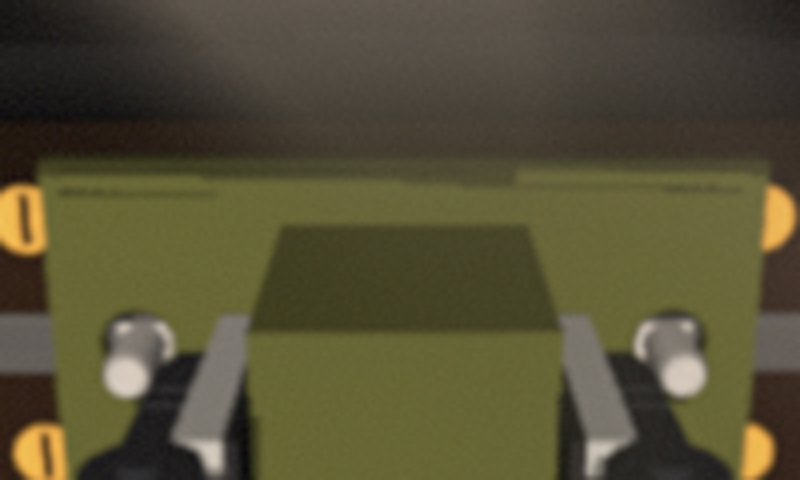

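```bash
python3 -m handwheel '[[0,0,0,0.0004,0,0,1],[0,0,0,0.0008,0,0,1],[0,0,0,0.0008,0,0,1]]';  python3 -m handwheel '[[0,0,0,-0.0005,0,0,0],[0,0,0,-0.0005,0,0,-0.05],[0,0,0,-0.0005,0,0,-0.05]]'; python3 chk.py w11.png
```

```text
time: 12.22
ee_pos: [0.5348, -0.0417, 0.1413]
tcp_rot: [179.3, 66.9, -0.0]
wrist_force: [-10.3, -1.7, 9.5]
opening: 0.0332
time: 12.6
ee_pos: [0.5348, -0.0417, 0.1406]
tcp_rot: [179.3, 67.0, -0.0]
wrist_force: [-0.4, 0.1, -0.4]
opening: 0.0451
[ -5.5 -19.8 -27.8  59.    2.2 174.3] [ 0.53478895 -0.04171241  0.14063641] F [-0.4  0.1 -0.4] Fblk [-0.6  0.1 -0.2] M [-0.    0.37  0.03] 0.04506609284235664 12.6
to seat: rot [-0.04 -0.09 -0.  ] shift [-0.0041  0.      0.0001]
```

View pics/w11.png

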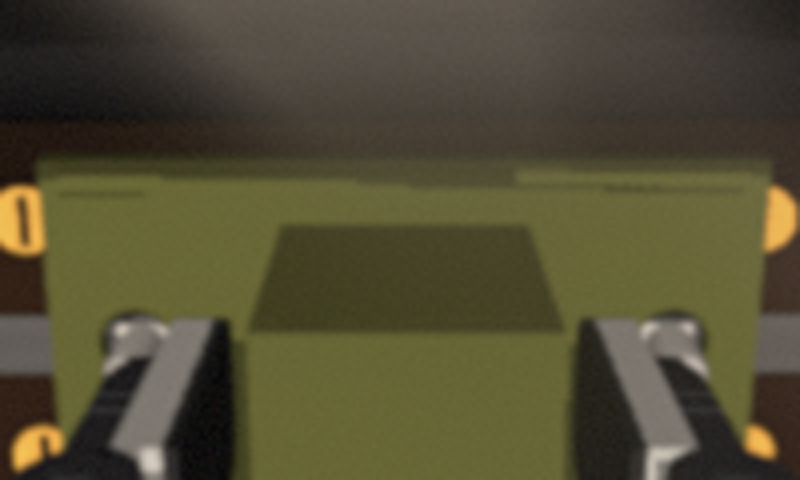

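```bash
python3 -m handwheel '[[0,0,0,-0.008,0,0,-0.05],[0,0,0,-0.02,0,0,-0.05],[0,0,0,-0.05,0,0,-0.05],[0,0,0,-0.09,0,0,-0.05],[0,0,0,-0.12,0,0.02,-0.05],[0,0,0,-0.12,0,0.05,-0.05],[0,0,0,-0.12,0,0.05,-0.05],[0,0,0,-0.12,0,0.05,-0.05]]'; python3 - <<'E'
from h import *
print(bot.get_obs()['ee_pos'],bot.get_obs()['wrist_force'])
c=take('wrist','w12.png');s=take('side','s12.png')
cv2.imwrite('pics/s12c.png',cv2.resize(s['frame'][150:340,230:430,::-1],(630,600),interpolation=cv2.INTER_CUBIC))
E
```

```text
time: 13.65
ee_pos: [0.4422, -0.0423, 0.2326]
tcp_rot: [179.3, 66.9, -0.0]
wrist_force: [0.4, -0.7, -0.3]
opening: 0.0446
[ 0.44218128 -0.04234868  0.23255533] [ 0.43908333 -0.66288243 -0.25923668]
```

View pics/w12.png

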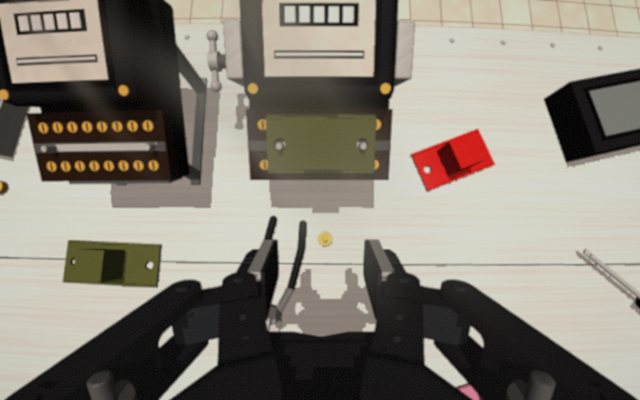

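View pics/s12c.png

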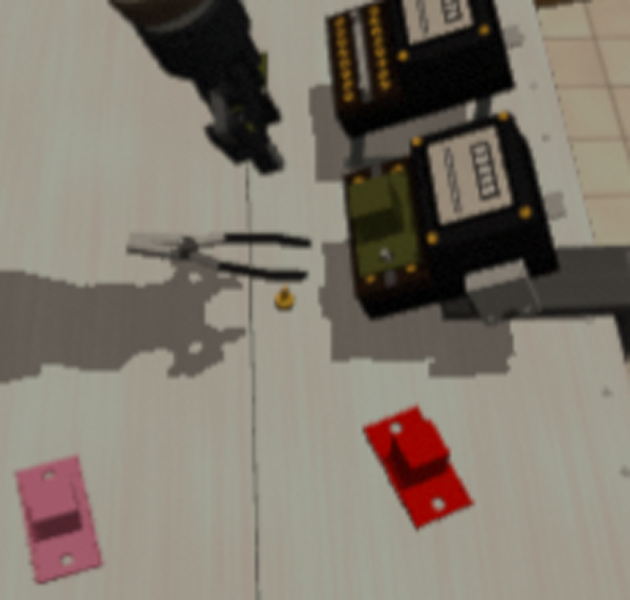

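The wrist view shows the olive shield lying square on the clamped 4-column block, with its studs showing through at (280,146) and (362,146). The side view shows it flat there and the other things where they were.

```bash
python3 -c "
from workcell import bot
print(bot.job_done())"
```

```text
the job is handed in; nothing more can be done
None
```

I hung the olive narrow shield on the clamped meter, which is the narrow-stud one with 4 terminal columns. I let go of it there, backed the arm off, and handed the job in at about 14 s of the 54 s allowed.

**Choosing the shield:** its holes measured about 76 mm apart, which matches the narrow studs. I left the pink and red look-alikes and the wide olive shield alone.

**Checks on the fit:**
- **First alignment:** my first estimate of the block's position was about 2 mm off, which showed in the hover picture. I corrected it before the studs met the holes.
- **Going down:** the wrist force stayed under about 3 N until the shield touched the block. I pressed to about 14 N to seat it and then released.
- **Depth:** the shield stopped about 4 mm lower than my second camera fit predicted, so I went by the contact force rather than that fit.
- **After backing off:** the last wrist and side pictures show both studs through the holes and the shield flat on the block. The gripper is clear, with no contact force. Nothing else in those pictures looks moved, but they don't cover the whole desk.

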